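# Tip the house piece down into its puzzle frame

### The arm

A 6-joint arm with a two-finger parallel gripper is mounted at the origin on the work surface. World frame = base frame: x ahead of the robot, y to its left, z up, the work surface at z = 0. Lengths are in mm, angles in rad, forces in N, time in s.
With the tool pointing down it reaches from about 250 to 775 mm from the base axis. Payload 8.9 kg.
Tool frame: the origin (TCP) lies between the finger pads; the fingertips stand 11 mm ahead of it and the grasp point (between the pads) lies 8 mm behind it; x points along the fingers, y is the direction in which the jaws open and shut, and the axes are right-handed (so a half turn about x gives the same grasp; the last joint's range is limited). The gripper opens to 85 mm and grips with 20 to 120 N. Pads are 22 mm wide; open, the fingers measure 114 mm over their backs; the gripper's body (76 mm by 85 mm) begins 54 mm behind the grasp point. The pads swing forward as they close: fully open they stand 13 mm farther back than shut.
Start: joints at [1.114, 0.291, -0.153, 1.127, 0, 1.431], TCP at [164.045, 498.711, 242.305] pointing down, gripper open.
Joint ranges: [-2.52, 2.52], [-0.91, 1.74], [-1.3, 1.37], [-1.96, 2.02], [-1.52, 1.47], [-3.14, 3.14]. Speed limits (rad/s): [2.22, 2.22, 2.79, 3.14, 3.14, 3.14].

### API

Orientations are given as a unit quaternion [w, x, y, z].
In Python, from workcell import ctrl, cams gives the robot as it stands. Calls block until the motion is done:
- ctrl.goto(position, orientation): joint-space move of the TCP to a pose.
- ctrl.move_l(position, rotation=None, v=150, f_stop=None): straight line of the TCP; rotation=None keeps the orientation; v is the mean speed in mm/s. With f_stop (N) it stops when the force on the tool has changed by that much, and returns True; else False.
- ctrl.movej(angles): joint-space move.
- ctrl.open_gripper() and ctrl.grasp(grasp_force=None): open the fingers fully, or close them until they stop; grasp_force is the grip in N (None keeps the last).
- ctrl.hold(seconds).
- ctrl.inverse_kinematics(position, orientation): joint angles nearest the present ones, or None.
- cams.get_image(name): name is "scene" or "top" or "wrist"; returns a dict with "img" (384x512x3 uint8, blue, green, red), "z_map" (384x512 float32, mm along the optical axis (not along the pixel's ray), 0 where there is no reading), "intrinsics" (3x3 intrinsics, pixels), "extrinsics" (4x4, takes a point from world to camera coordinates). Camera axes: x right, y down, z forward; pixel columns grow to the right and rows downward; lengths in mm; the calibration is good to about 2 mm. A picture is of the moment at which its call begins.
A pose or a line that the arm cannot do raises ctrl.Unreachable and nothing moves.
- ctrl.close_job(): hands the job in, once; it reports no verdict.
Readings, each from a call of its own:
- ctrl.current_clock(): time.
- ctrl.current_joint_positions(): joint angles.
- ctrl.current_joint_vel(): joint speeds.
- ctrl.current_joint_efforts(): joint torques, N m.
- ctrl.current_tool_pos(): TCP position.
- ctrl.current_tcp_rot(): TCP orientation.
- ctrl.current_ft_force(): force on the tool from outside, world axes, zero at the start.
- ctrl.current_torque(): the same for the moment, N m.
- ctrl.current_width(): finger opening in mm.
Only numpy, scipy, OpenCV 4.12 (cv2) and the standard library are available. Lean on these libraries where they do the work, as an engineer would, in place of code of your own. Each camera call takes 0.05 s, during which the arm holds its last target. There are 200 camera calls.

### The job

The wooden house piece of the puzzle is standing on end in its hollow in the frame. With fingertips only, push it over towards the roof end of the hollow, then nudge it back by its roof end until it drops in and lies flat, fully home in its hollow. Do not pick it up, leave the other puzzle pieces and toys where they are, and finish clear of everything.

Things in the scene. Friction and masses are not known exactly. Their poses are not given: they have to be found in the camera images.
- frame: Wooden puzzle frame lying flat, fixed to the bench, 155 (x) x 290 (y) x 12 mm high; origin at the centre of its underside. Three hollows in a row along y, 8 mm deep, floors 4 mm above the bench: house in the middle, round (64 mm) at y = +90 mm, square (60 mm) at y = -90 mm. Its +x points away from the robot (turned up to 0.7 rad) and to the roof end of the house hollow.
- hollow (a point): Centre of the house hollow's floor, 4 mm above the bench; axes as the frame. The hollow reaches from the foot wall at x = -50.5 mm to the roof wall at +50.5 mm; it is 70 mm wide, narrowing from x = +13 mm to 38 mm at the roof wall: about 3 mm room all round the piece. Its rim is 12 mm above the bench.
- house: Loose wooden house piece, about 0.06 kg, 18 mm thick (x), 64 wide (y), 95 from foot to flat roof top (z); the roof narrows from 64 mm at height 60 to 34 mm at the top. Origin: centre of its foot. It starts upright on the hollow floor, its near face 2 to 8 mm from the foot wall, axes within 0.03 rad of the frame's. When it lies home its z is along the frame's +x, its upper side 22 mm above the bench.
- house_center (a point): Centre of the house piece, 47.5 mm from foot and roof top; axes as house. 51.5 mm above the bench at the start, 13 mm when home. Pushed over towards the frame's +x the piece ends up leaning, foot in the hollow, roof end 12 to 22 mm over the rim beyond the roof wall; slid back towards -x till its roof end clears that wall, it drops in.
- disc: Loose round wooden piece, 60 mm across, 18 mm thick, lying in its hollow; origin at the centre of its underside. Leave alone.
- square: Loose square wooden piece, 56 x 56 x 18 mm, lying in its hollow; origin at the centre of its underside. Leave alone.
- excavator: Yellow toy excavator, about 200 (x) x 102 (y) x 135 mm high, off to one side, boom towards its -x; origin under the middle of its tracks. Leave alone.
- jar: Glass jar of marbles with screw lid, 84 mm across, 128 mm high, standing to the left of the frame; origin at the centre of its underside. Leave alone.
- doll: Wooden peg doll, 38 mm across, 72 mm high, standing to the right of the frame; origin at the centre of its underside. Leave alone.
- bowl: White plastic bowl, 124 mm across, 45 mm high, off to one side, with the ball in it; origin at the centre of its underside. Leave alone.
- ball_center (a point): Centre of the red plastic ball, 70 mm across, lying in the bowl. Leave alone.
Mind the look-alikes: they are no part of the job. What is shaped like the house but yellow is not meant.

How it is judged (in metres and radians):
On the way:
1. the house piece has been tipped over towards the roof end of the hollow (angle between the z axis of house_center and the x axis of frame, either way round below 0.4 rad and x of house_center in the frame of frame above -0.015 m), for 0.1 s.
At the end, for the whole second after the job is handed in: The house piece lies at rest flat on the floor of its hollow, foot at the foot wall's end: centre within 8 mm of the hollow's centre each way and less than 15.5 mm above the bench, within 0.06 rad of flat (z of house_center in the frame of frame below 0.0155 m and angle between the x axis of house_center and the z axis of frame, either way round below 0.06 rad and angle between the z axis of house_center and the x axis of frame, either way round below 0.12 rad and x of house_center in the frame of frame between -0.008 and 0.008 m and y of house_center in the frame of frame between -0.008 and 0.008 m and x of house in the frame of frame below -0.03 m and linear speed of house below 0.02 m/s); the robot touches nothing.
It fails at once if the house piece is picked up: its foot raised more than 50 mm, or its centre more than 65 mm, above the bench (height (world z) of house above 0.05 m or height (world z) of house_center above 0.065 m).
It fails at once if the house piece is pushed or carried out of its hollow (centre more than 90 mm from the hollow's) (horizontal distance between house_center and hollow above 0.09 m).
It fails at once if the round or the square puzzle piece is moved more than 15 mm (distance of any of disc, square from where it was at the start of the episode above 0.015 m).
It fails at once if the excavator, jar, peg doll or bowl is moved more than 20 mm, or the ball more than 30 mm (distance of any of excavator, jar, doll, bowl from where it was at the start of the episode above 0.02 m or distance of ball_center from where it was at the start of the episode above 0.03 m).
It also fails if it takes over 48 s, if anything falls off the work surface, if the arm or the gripper's body presses on something with over 40 N, if the wrist force passes 120 N, or if a joint passes its speed limit or range.

## Working session

There is one attempt and no reset: what is moved stays moved. The work goes in short steps, each a Python script; the robot and the scene stay as the last script left them, time stands still between calls to the robot, and variables do not carry over. Pictures are saved under pics/ and viewed, about 8 in all and at most 12, crops included, and the job is handed in when it is done.

```bash
mkdir -p pics; ls; cat > h.py <<'E'
import numpy as np, cv2
from workcell import ctrl, cams
def grab(n):
    d=cams.get_image(n); np.savez('%s.npz'%n,**d); return d
def world(d):
    K=np.array(d['intrinsics']);E=np.array(d['extrinsics']);z=d['z_map'].astype(float)
    v,u=np.mgrid[:z.shape[0],:z.shape[1]]
    P=np.stack([(u-K[0,2])/K[0,0]*z,(v-K[1,2])/K[1,1]*z,z],-1)
    W=(P-E[:3,3])@E[:3,:3]; W[z==0]=np.nan
    return W
E
python3 - <<'E'
from h import *
a=grab('top');b=grab('scene')
cv2.imwrite('pics/top.png',cv2.resize(a['img'],(800,600)));cv2.imwrite('pics/scene.png',cv2.resize(b['img'],(800,600)))
for d in(a,b): print(np.linalg.inv(d['extrinsics'])[:3,3].round())
E
```

```text
pics
[ 346.   -4. 1160.]
[1337.  217.  775.]
```

View pics/top.png

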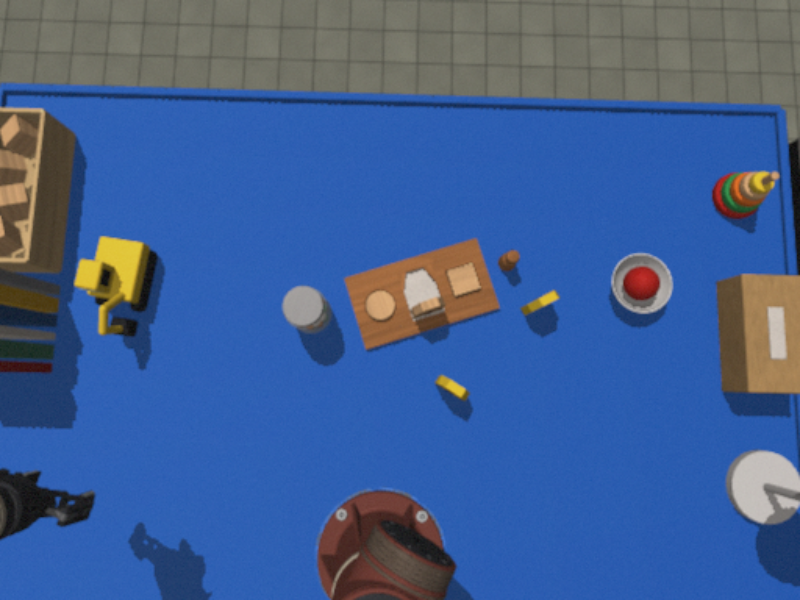

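View pics/scene.png

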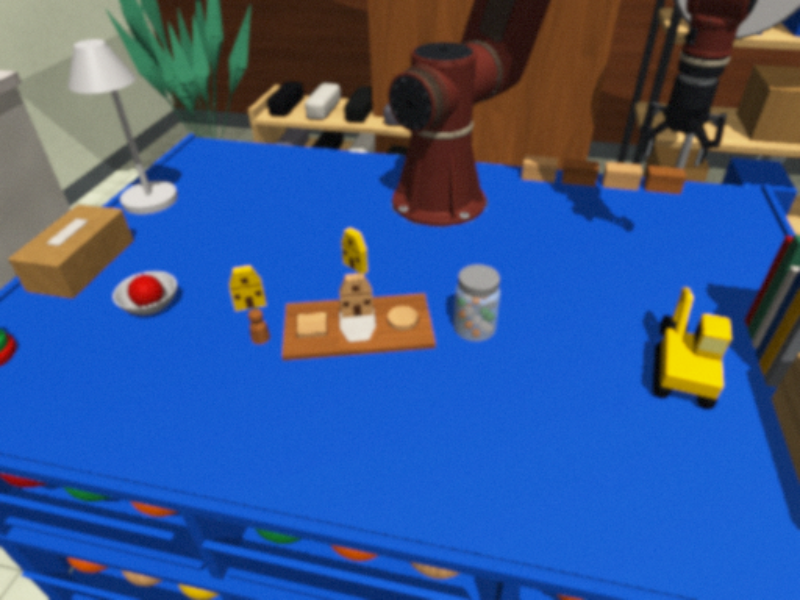

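The wooden house (top picture 427,303; scene 357,297) stands in the frame's white-floored middle hollow. Two yellow look-alikes stand outside the frame: top (541,302) and (451,386), scene (247,288) and (354,250). I choose the wooden one, then measure it and check it in a crop.

```bash
cat > meas.py <<'E'
from h import *
def frame(d):
    W=world(d); hsv=cv2.cvtColor(d['img'],cv2.COLOR_BGR2HSV)
    nb=~((hsv[...,0]>95)&(hsv[...,0]<130)&(hsv[...,1]>100))
    m=nb&(W[...,2]>7)&(W[...,2]<17)&(W[...,0]>250)&(W[...,0]<750)&(abs(W[...,1])<300)
    n,l,s,c=cv2.connectedComponentsWithStats(m.astype(np.uint8)); k=1+s[1:,4].argmax()
    P=W[l==k]
    r=cv2.minAreaRect(P[:,:2].astype(np.float32)); return r,P
def yaw(r):
    b=cv2.boxPoints(r); e=[b[1]-b[0],b[2]-b[1]]; L=max(e,key=np.linalg.norm)
    L=L*np.sign(L[1]); return np.arctan2(-L[0],L[1])
if __name__=='__main__':
    for n in('top','scene'):
        d=dict(np.load(n+'.npz')); r,P=frame(d); a=yaw(r)
        print(n,r,'yaw',a,'z',np.median(P[:,2]),len(P))
        W=world(d); c=np.array(r[0]); ex=np.array([np.cos(a),np.sin(a)]);ey=np.array([-ex[1],ex[0]])
        q=W[...,:2]-c; x=q@ex;y=q@ey; z=W[...,2]
        near=(abs(x)<75)&(abs(y)<50)&(z>35)
        for lo,hi in((35,60),(60,85),(85,95),(95,104)):
            s=near&(z>lo)&(z<hi)
            if s.any(): print(lo,hi,s.sum(),'x',np.percentile(x[s],[2,50,98]).round(1),'y',np.percentile(y[s],[2,50,98]).round(1),'z',z[s].max().round(1))
        for nm,s in(('disc',(abs(x)<40)&(abs(y-90)<40)),('sq',(abs(x)<40)&(abs(y+90)<40))):
            s=s&(z>19)&(z<26); print(nm,np.median(x[s]),np.median(y[s]))
        # doll / yellow / jar heights near
        nz=(abs(x)<260)&(abs(y)<300)&(z>28)&(z<150)
        k,l,st,_=cv2.connectedComponentsWithStats(nz.astype(np.uint8))
        for i in range(1,k):
            if st[i,4]>25: s=l==i; print('  obj',W[s].mean(0).round(),'fr',x[s].mean().round(),y[s].mean().round(),'zmax',z[s].max().round())
    d=np.load('scene.npz')['img'][170:240,170:290]
    cv2.imwrite('pics/crop.png',cv2.resize(d,None,fx=6,fy=6,interpolation=cv2.INTER_CUBIC))
E
python3 meas.py
```

```text
top ((522.978515625, -73.94580078125), (155.5802001953125, 289.31011962890625), 18.7684383392334) yaw 0.32757112 z 12.02949801053283 2948
35 60 16 x [-46.5 -45.4 -34.5] y [-25.2   8.5  32.7] z 59.0
60 85 48 x [-46.2 -40.6 -29.4] y [-29.2  19.6  32.3] z 84.9
85 95 20 x [-45.9 -39.3 -28.2] y [-20.6  19.3  23.4] z 94.8
95 104 75 x [-45.6 -36.9 -28.3] y [-16.4   0.7  18.4] z 103.4
disc -1.1744846264756077 90.28480755992503
sq -0.6859166139037101 -89.96117097539906
  obj [ 590. -249.   56.] fr 7.0 -187.0 zmax 74.0
  obj [470. 147. 117.] fr 21.0 226.0 zmax 134.0
  obj [ 500. -303.   83.] fr -95.0 -209.0 zmax 100.0
  obj [485. -83.  83.] fr -39.0 4.0 zmax 103.0
  obj [ 331. -132.   83.] fr -200.0 6.0 zmax 99.0
scene ((522.256103515625, -69.08088684082031), (162.2239990234375, 289.43292236328125), 18.594940185546875) yaw 0.32454288 z 12.69814990460064 2278
35 60 131 x [-31.4 -28.3 -24.2] y [-29.6   1.7  31.9] z 59.8
60 85 137 x [-42.  -28.6 -24.9] y [-28.    0.3  32.6] z 84.6
85 95 43 x [-46.5 -28.8 -25.1] y [-20.4   0.6  22.5] z 95.0
95 104 62 x [-46.  -35.2 -24.9] y [-16.5   1.4  19.5] z 103.2
disc 3.1832287735860727 91.66855104807205
sq 2.8215432119136783 -88.91647531509983
  obj [ 337. -127.   65.] fr -194.0 4.0 zmax 99.0
  obj [497. 160.  94.] fr 49.0 225.0 zmax 133.0
  obj [ 510. -304.   64.] fr -86.0 -219.0 zmax 98.0
  obj [494. -77.  67.] fr -30.0 1.0 zmax 103.0
  obj [ 598. -243.   51.] fr 17.0 -189.0 zmax 73.0
```

View pics/crop.png

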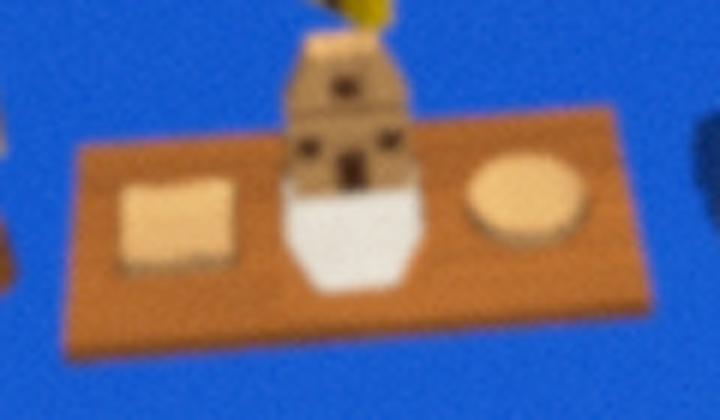

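The crop shows the wooden house standing in the white house-shaped hollow, between the disc and the square, and it is clearly not yellow. The frame is at about (522.5, -72) with yaw 0.327. The house's near face is at frame x≈-46 and its y is ≈+1. Next I push it over with closed fingers near the top.

```bash
cat >> h.py <<'E'
from scipy.spatial.transform import Rotation as R
C=np.array([522.5,-72.]);A=0.327
ex=np.array([np.cos(A),np.sin(A),0]);ey=np.array([-ex[1],ex[0],0])
def fw(x,y,z): return list(np.r_[C,0]+x*ex+y*ey+[0,0,z])
def quat(s):
    tx=np.array([0,0,-1.]);ty=s*ey; return list(R.from_matrix(np.c_[tx,ty,np.cross(tx,ty)]).as_quat(scalar_first=True))
def bestq(p):
    j=np.array(ctrl.current_joint_positions());o=[]
    for s in(1,-1):
        k=ctrl.inverse_kinematics(p,quat(s))
        if k is not None:o.append((abs(np.array(k)-j).max(),s))
    print(o); return quat(min(o)[1])
E
python3 - <<'E'
from h import *
ctrl.grasp(20); p=fw(-90,1,220); q=bestq(p)
ctrl.goto(p,q)
ctrl.move_l(fw(-90,1,93),v=150)
print(ctrl.current_tool_pos(),ctrl.current_width(),ctrl.current_clock())
print(ctrl.move_l(fw(-24,1,93),v=35,f_stop=15))
print(ctrl.current_tool_pos(),ctrl.current_ft_force())
ctrl.hold(.3)
ctrl.move_l(fw(-40,1,230),v=250); ctrl.move_l(fw(-170,1,230),v=250)
print(ctrl.current_clock())
a=grab('top');b=grab('scene')
i=np.hstack([cv2.resize(a['img'][140:240,210:330],(400,333)),cv2.resize(b['img'][160:243,170:270],(400,333))])
cv2.imwrite('pics/tip.png',i)
E
python3 meas.py
```

```text
[(np.float64(2.1467429873433064), 1), (np.float64(1.5019665936356963), -1)]
[ 437.45815973 -100.04829202   93.59204846] -0.055709603708198295 4.2083
False
[499.33548694 -78.79046381  93.02667331] [-0.75619777  0.04372135 -0.5709588 ]
7.9083
top ((523.054931640625, -73.92471313476562), (155.67929077148438, 289.61767578125), 18.660663604736328) yaw 0.32569006 z 11.834968625304155 2793
35 60 58 x [19.6 53.1 64.3] y [-18.8   6.3  24.5] z 41.1
disc -1.0496486453543847 91.13593750688484
sq -0.5703539646967616 -89.78962340692395
  obj [ 590. -249.   55.] fr 7.0 -187.0 zmax 78.0
  obj [555. -61.  33.] fr 34.0 3.0 zmax 41.0
  obj [470. 147. 117.] fr 21.0 226.0 zmax 134.0
  obj [ 504. -310.   93.] fr -93.0 -218.0 zmax 100.0
scene ((522.35693359375, -68.96308898925781), (160.8248748779297, 289.5882873535156), 18.817249298095703) yaw 0.3284229 z 12.690819087253413 2322
35 60 52 x [40.  57.  66.2] y [-15.3   4.9  23.6] z 39.4
disc 3.0896942613521614 90.20261775718963
sq 1.307124994656069 -87.87977149957476
  obj [ 337. -127.   65.] fr -194.0 5.0 zmax 98.0
  obj [497. 160.  94.] fr 50.0 225.0 zmax 132.0
  obj [ 510. -304.   64.] fr -87.0 -218.0 zmax 100.0
  obj [ 599. -243.   51.] fr 16.0 -189.0 zmax 74.0
  obj [556. -55.  32.] fr 36.0 2.0 zmax 39.0
```

View pics/tip.png

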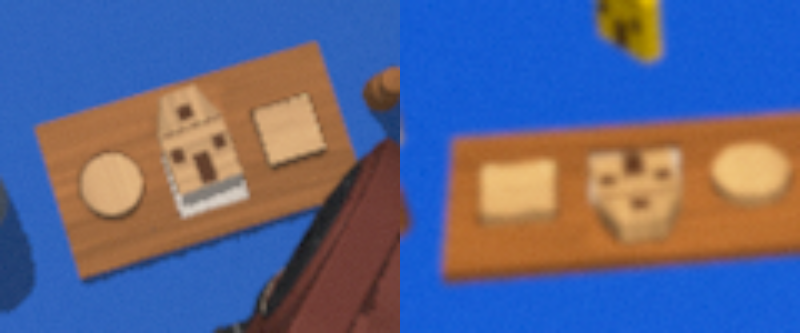

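It is tipped and leaning, with its roof end over the rim. I'll fit its upper face before nudging.

```bash
cat > fit.py <<'E'
from h import *
from meas import frame,yaw
for n in('top','scene'):
    d=dict(np.load(n+'.npz')); r,_=frame(d); a=A
    c=C; W=world(d)
    if n=='scene': c=np.array(r[0])-[2,0]   # register by frame fit
    else: c=np.array(r[0])
    q=W-np.r_[c,0]; x=q@ex;y=q@ey;z=W[...,2]
    s=(x>-50)&(x<80)&(abs(y)<48)&(z>17)&(z<60)
    k,l,st,_=cv2.connectedComponentsWithStats(s.astype(np.uint8)); s=l==1+st[1:,4].argmax()
    Q=np.c_[x[s],y[s],z[s]]
    M=np.c_[Q[:,:2],np.ones(len(Q))]; w=np.ones(len(Q),bool)
    for _ in range(6):
        p=np.linalg.lstsq(M[w],Q[w,2],rcond=None)[0]; e=Q[:,2]-M@p; w=abs(e)<2.5
    print(n,len(Q),w.sum(),'plane',p.round(3))
    F=Q[w]
    for x0 in range(-45,80,8):
        t=F[(F[:,0]>x0)&(F[:,0]<=x0+8)]
        if len(t)>3: print('  x',x0+4,'y',t[:,1].min().round(1),t[:,1].max().round(1),'mid',((t[:,1].min()+t[:,1].max())/2).round(1),'z',np.median(t[:,2]).round(1))
    print('  x range',np.percentile(F[:,0],[1,99]).round(1))
E
python3 fit.py
```

```text
top 549 405 plane [1.6600e-01 2.3000e-02 2.6444e+01]
  x -25 y -32.8 30.5 mid -1.1 z 22.6
  x -17 y -32.4 29.5 mid -1.5 z 23.0
  x -9 y -31.4 27.5 mid -2.0 z 24.4
  x -1 y -32.0 31.0 mid -0.5 z 26.3
  x 7 y -31.8 32.1 mid 0.1 z 27.6
  x 15 y -30.5 32.3 mid 0.9 z 29.0
  x 23 y -30.3 32.6 mid 1.1 z 30.6
  x 31 y -29.1 31.8 mid 1.3 z 31.4
  x 39 y -27.6 25.8 mid -0.9 z 33.0
  x 47 y -23.7 27.1 mid 1.7 z 34.1
  x 55 y -19.0 24.6 mid 2.8 z 36.1
  x 63 y -13.1 22.3 mid 4.6 z 36.2
  x range [-27.8  64. ]
scene 426 326 plane [1.510e-01 6.000e-03 2.728e+01]
  x -25 y -32.7 30.2 mid -1.2 z 22.9
  x -17 y -32.6 29.8 mid -1.4 z 25.1
  x -9 y -32.7 29.5 mid -1.6 z 25.8
  x -1 y -30.0 28.9 mid -0.6 z 27.3
  x 7 y -29.9 31.6 mid 0.8 z 28.3
  x 15 y -30.0 31.2 mid 0.6 z 29.8
  x 23 y -30.2 33.3 mid 1.6 z 30.9
  x 31 y -30.2 32.9 mid 1.3 z 31.4
  x 39 y -27.4 29.7 mid 1.1 z 33.1
  x 47 y -24.5 26.0 mid 0.8 z 34.8
  x 55 y -18.8 25.8 mid 3.5 z 35.3
  x 63 y -15.9 22.3 mid 3.2 z 36.9
  x 71 y -13.1 16.1 mid 1.5 z 37.3
  x range [-26.9  67.5]
```

```bash
cat > nudge.py <<'E'
from h import *
import sys
X=float(sys.argv[1]);Y=float(sys.argv[2])
ctrl.goto(fw(105,Y,200),quat(-1))
ctrl.move_l(fw(105,Y,27),v=150)
ctrl.move_l(fw(84,Y,27),v=80)
print(ctrl.move_l(fw(X,Y,27),v=20,f_stop=12))
ctrl.hold(.2)
p=np.array(ctrl.current_tool_pos());print((p[:2]-C)@ex[:2],(p[:2]-C)@ey[:2],p[2],ctrl.current_ft_force())
ctrl.move_l(fw(95,Y,27),v=120); ctrl.move_l(fw(95,Y,230),v=250); ctrl.goto(fw(-170,Y,230),quat(-1))
print(ctrl.current_clock())
a=grab('top');b=grab('scene')
i=np.hstack([cv2.resize(a['img'][140:240,210:330],(400,333)),cv2.resize(b['img'][160:243,170:270],(400,333))])
cv2.imwrite('pics/%s.png'%sys.argv[3],i)
E
python3 nudge.py 60 1 n1; python3 fit.py
```

```text
False
60.062152538866506 1.020078110645521 26.98846442296824 [-0.34448684  0.42553783  0.12602923]
14.775
top 535 397 plane [-5.0000e-03 -3.0000e-03  2.2028e+01]
  x -41 y -33.2 29.9 mid -1.6 z 22.3
  x -33 y -33.1 30.2 mid -1.5 z 22.3
  x -25 y -32.7 28.2 mid -2.2 z 22.0
  x -17 y -32.7 30.3 mid -1.2 z 22.1
  x -9 y -31.7 30.5 mid -0.6 z 22.1
  x -1 y -32.5 29.7 mid -1.4 z 21.7
  x 7 y -31.3 31.5 mid 0.1 z 22.1
  x 15 y -31.1 29.6 mid -0.8 z 22.0
  x 23 y -27.5 27.7 mid 0.1 z 21.7
  x 31 y -21.0 24.7 mid 1.9 z 21.7
  x 39 y -19.2 21.8 mid 1.3 z 22.0
  x 47 y -14.9 12.5 mid -1.2 z 21.7
  x range [-46.   46.1]
scene 407 362 plane [1.0000e-03 6.0000e-03 2.2761e+01]
  x -41 y -32.3 27.9 mid -2.2 z 22.3
  x -33 y -32.6 30.5 mid -1.0 z 22.7
  x -25 y -32.6 30.2 mid -1.2 z 22.3
  x -17 y -32.7 29.8 mid -1.4 z 23.2
  x -9 y -30.1 29.3 mid -0.4 z 22.8
  x -1 y -30.3 31.4 mid 0.5 z 23.0
  x 7 y -30.3 31.1 mid 0.4 z 22.8
  x 15 y -30.5 30.5 mid 0.0 z 22.7
  x 23 y -30.5 27.2 mid -1.7 z 23.3
  x 31 y -25.0 23.6 mid -0.7 z 22.5
  x 39 y -22.0 23.1 mid 0.5 z 22.7
  x 47 y -16.4 16.6 mid 0.1 z 22.4
  x range [-45.2  49.3]
```

View pics/n1.png

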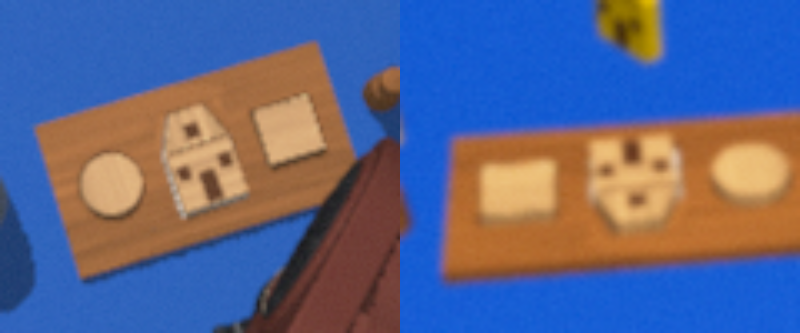

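The house is flat in its hollow, with its upper face at 22 mm and its centre at about 0. The disc, the square and everything else have not moved, and the tool is clear above. Handing in.

```bash
python3 -c "
from h import *
print(ctrl.current_tool_pos(),ctrl.current_ft_force());ctrl.close_job()"
```

```text
[ 362.33748075 -125.78791881  229.97526024] [-0.09051728  0.85280506  0.54078735]
the job is handed in; nothing more can be done
```

The wooden house piece is lying flat in its hollow, and I handed the job in at about 15 s of the 48 s allowed. I pushed it over with closed fingertips near the top of its near face. One slow nudge at the roof end, with about 0.5 N on the tool afterwards, slid it back until it dropped in.

**After the tip:** it leaned at about 0.16 rad, with the roof end at frame x ≈ 66 mm.

**Last check, both cameras:**
- The upper face is level, with a fitted slope of no more than 0.006, and stands 22.0 mm above the bench in the top view and 22.8 mm in the scene view.
- The piece spans x from about -46 to +47 mm, so its centre is within about 2 mm of the hollow's centre in x and y.
- The disc and square looked unmoved in the final picture. I measured their positions, and those of the jar and doll, only after the tip. I did not measure the excavator, bowl and ball, but the tool never went near them.
- The tool finished about 230 mm above the bench, touching nothing.

**Disagreement:** the two cameras differ by up to about 5 mm on the frame's position. I therefore measured the piece against each camera's own fit of the frame, and no check failed.

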